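# Close the curing box and hold its lamp dial at full

## Task

The mended drawer knob is in the UV curing box: slide the box's flat cover fully shut over it first, and only then turn the spring-return lever dial on the switch pod clockwise, past its first two clicks to the third. The lamp burns only while the dial is held, so finish with the fingers still holding the lever at the third click against its spring, do not let go. Leave the cover shut and the other things on the bench where they are.

Things in the scene. Friction and masses are not known exactly. Their poses are not given: they have to be found in the camera images.
- cure_box: UV curing box fixed to the bench: grey, 150 (its x) x 270 (its y) x 75 mm tall; steel side rails and a stop bar at its +y end reach 88 mm. Origin: centre of its underside, z up, yaw within 0.4 rad; it stands left or right, the switch pod on the other side. The +y half of its top is the open compartment (110 x 115 mm, floor at 20 mm); the -y half a deck where the cover is parked.
- cover (a joint): slide of the flat aluminium cover (130 x 130 x 6 mm) on the curing box, in m: 0 = fully open, 0.12 = fully shut at its stop; grows as the cover moves along the box's +y. Starts at 0 to 0.03, stays where it is left, needs about 2 N to slide.
- cover_grip (a point): centre of the top face of the cover's black handle, 110 mm above the bench. The handle is an upright rib in the middle of the cover: 70 mm along the box's x, 14 mm thick along the box's y, 28 mm high over the cover's top face (82 mm above the bench). At joint value q it is at x 0, y -0.062 + q in the box's frame.
- turned_knob: small dark wooden turned drawer knob, 36 mm diameter, 33 mm high, the repaired piece, standing in the box's compartment, below the cover; origin at the centre of its underside. It is to stay there.
- pod: lamp switch pod fixed to the bench: grey block 170 x 170 mm, 50 mm high, with the lever dial on top, its vertical axis through the pod's centre. Origin: centre of its underside, z up; yaw within 0.4 rad. Small flush marks on its top just outside the lever's tip show rest (bright line) and the first, second and third position (one, two, three dark lines).
- dial (a joint): turn of the lever dial in rad: 0 = rest, grows CLOCKWISE seen from above. Clicks at 0.35, 0.70, 1.05; end stop at 1.12. A spring returns it to 0 from anywhere, no click holds it: 0.22 N m at 0 rising to 0.39 at the third click, plus a ripple of 0.15 N m, stiffest 0.09 rad past each click; so up to 0.5 N m, some 10 N sideways on the lever 50 mm from the axis.
- dial_lever: the black dial: hub 52 mm diameter, top 78 mm above the bench, with one radial lever, a bar 12 mm thick reaching 72 mm from the axis, 54 to 84 mm above the bench. Origin on the axis at the pod's top face (50 mm); the frame turns with the dial and at rest is parallel to the pod's. In it the lever points 210 degrees counter-clockwise from x: along (-0.866, -0.5).
- lever_grip (a point): point on the lever's top face, 50 mm from the dial's axis, 84 mm above the bench
- glue_bottle: orange plastic glue bottle, upright, 60 mm diameter, 190 mm tall; bystander; origin at the centre of its underside
- wax_jar: amber glass jar, 64 mm diameter, 60 mm tall, standing between the two pieces of equipment; bystander; origin at the centre of its underside
- tape_roll: roll of paper tape lying flat, 64 mm diameter, 22 mm high, also between the two; bystander; origin at the centre of its underside
- screwdriver: screwdriver lying on the bench near the robot; bystander; origin on the bench under it
- brush: flat brush lying on the bench at the left; bystander; origin on the bench under it
- sanding_block: cork sanding block 100 x 60 x 30 mm at the right; bystander; origin at the centre of its underside
- tin_cup: open steel cup, 72 mm diameter, 85 mm tall, at the far side; bystander; origin at the centre of its underside
Not all that is in view belongs to the job. What is shaped like the pod but orange is not meant.

How it is judged (in metres and radians):
On the way, in this order (a step that is already met when the one before it is completed fails the run):
1. the cover is slid fully shut (value of joint cover above 0.115 m), for 0.2 s.
2. the dial is turned past two clicks to the third and held there by the fingers, with the cover shut (value of joint cover above 0.115 m and value of joint dial above 0.98 rad and contact force between the fingers and dial_lever above 2 N), for 0.5 s.
At the end, for the whole second after the job is handed in: The cover is shut to within 5 mm of its stop with the knob inside the box; the dial stands still at its third click (beyond 0.98 rad), the fingers push on it with more than 2 N and no other loose thing touches it; no bystander is more than 30 mm from its start (all of step 2 and velocity of joint dial between -0.2 and 0.2 rad/s and y of turned_knob in the frame of cure_box between 0 and 0.12 m and height (world z) of turned_knob below 0.06 m and contact force between each of glue_bottle, wax_jar, tape_roll, screwdriver, brush, sanding_block, tin_cup and dial_lever below 0.5 N and distance of each of glue_bottle, wax_jar, tape_roll, screwdriver, brush, sanding_block, tin_cup from where it was at the start of the episode below 0.03 m); the arm keeps its last pose, push and grip.
It fails at once if the lamp is switched on (dial turned to its first click) while the cover is not shut (value of joint dial above 0.3 rad and value of joint cover below 0.112 m).
It fails at once if a bystander is knocked about (moved more than 60 mm) (distance of any of glue_bottle, wax_jar, tape_roll, screwdriver, brush, sanding_block, tin_cup from where it was at the start of the episode above 0.06 m).
It also fails if it takes over 48 s, if anything falls off the work surface, if the arm or the gripper's body presses on something with over 40 N, if the wrist force passes 120 N, or if a joint passes its speed limit or range.

## Robot

A 6-joint arm with a two-finger parallel gripper is mounted at the origin on the work surface. World frame = base frame: x ahead of the robot, y to its left, z up, the work surface at z = 0. Lengths are in m, angles in degrees, forces in N, time in s.
With the tool pointing down it reaches from about 0.3 to 0.75 m from the base axis. Payload 8.5 kg.
Tool frame: the origin (TCP) lies at the very end of the fingers, on their centre line; the grasp point (between the pads) lies 19 mm behind it (env.hold_point_z is the distance from the TCP to the grasp point, in m); z points along the fingers, y is the line along which they close (so a half turn about z gives the same grasp; the last joint's range is limited). The gripper opens to 85 mm and grips with 20 to 120 N. Pads are 22 mm wide; open, the fingers measure 114 mm over their backs; the gripper's body (76 mm by 85 mm) begins 54 mm behind the grasp point. The pads swing forward as they close: fully open they stand 13 mm farther back than shut.
Start: joints at [53.497, 21.807, 74.336, -0, 83.858, -12.336], TCP at [0.225, 0.502, 0.231] pointing down, gripper open.
Joint ranges: [-178.18, 178.18], [-50.72, 133.34], [12.68, 142.11], [-81.47, 261.47], [9.98, 163.14], [-165.26, 165.26]. Speed limits (degrees/s): [136.94, 136.94, 180, 180, 180, 180].

## Interface

Orientations are given as a 3x3 rotation matrix whose columns are the frame's x, y, z axes.
In Python, from rig import env, optics gives the robot as it stands.
- The arm moves only by the shell command python3 -m jog 'ROWS' [OPENING] [FORCE]. ROWS is JSON, a list of rows, each an object with "linear": the shift along the tool's x, y, z in units of 40 mm (1.0 is 40 mm), a list of three; "roll": the turn about the tool's z in units of 5 degrees (1.0 is 5 degrees). A call has 1 to 12 rows; each row shifts and turns the commanded pose from where the row before left it, along the tool's axes as they then stand; what a row does not reach is not made up. A row lasts 1/12 s, in which the tool goes at most 41.7 mm and 7.16 degrees, less where a joint would pass 70% of its speed; a pose out of reach is approached as far as the arm can. A call is refused whole if a number of a shift passes 1 or a number of a turn 1, either way. A call with a gripper value outside its range is refused whole. OPENING is the opening, from -1 (shut) to 1 (fully open), set as the call begins (- or left out, the last holds). The fingers move at their own pace and stop on an object; FORCE is the grip in N (left out, the last holds). Time passes only in rows, so rows that do not move let the fingers close. It gives the time, the measured TCP pose, the force, the opening and the grip force at its end, in the units of the state.
- env.observe(): the state, without advancing time (a new reading comes with each control period).
- optics.get_image(name): name is "scene" or "top" or "wrist"; returns the picture (384x512x3 uint8, red, green, blue); there is no depth.
- optics.calibration(name): a dict with "fov_y" (degrees; the focal length in pixels is half the picture's height over the tangent of half this angle, whatever the lens; pixels are square), "cx", "cy" (the principal point, pixels), "D" ([k1, k2, p1, p2, k3] as OpenCV has them; the pictures are not rectified), "T" (4x4, takes a point from camera to world coordinates). Camera axes: x right, y down, z forward; pixel columns grow to the right and rows downward; lengths in m; the calibration is good to about 2 mm. A picture is of the moment at which its call begins: read the wrist's pose just before it. calibration takes no time and is no camera call; for the wrist camera it gives the pose at the moment of the call.
- env.close_job(): hands the job in; it is judged then, once.
The state is a dict: "time_s": time; "q": joint angles; "qvel": joint speeds; "joint_efforts": joint torques, N m; "position": TCP position; "tool_rot": TCP orientation; "ft_force": force on the tool from outside, world axes, zero at the start; "wrist_torque": the same for the moment, N m; "grip_width": finger opening in m; "gripper_force": force on a finger pad.
Only numpy, scipy, OpenCV 4.12 (cv2) and the standard library are available. Lean on these libraries where they do the work, as an engineer would, in place of code of your own. Each camera call takes 0.05 s, during which the arm holds its last target. There are 200 camera calls.

## Working session

There is one attempt and no reset: what is moved stays moved. The work goes in short steps, Python scripts to look and compute and a shell command to move; the robot and the scene stay as the last step left them, time stands still between calls to the robot, and variables do not carry over. Pictures are saved under pics/ and viewed, at most 10 in all, crops included, and the job is handed in when it is done.

```bash
mkdir -p pics; python3 - <<'E'
from rig import env, optics
import cv2
s=env.observe(); print(s)
for n in ("top","scene"):
    im=optics.get_image(n); cv2.imwrite(f"pics/{n}0.png",im[:,:,::-1]); c=optics.calibration(n); print(n,c)
E
```

```text
{'time_s': 0.0, 'q': array([ 5.34972646e+01,  2.18402628e+01,  7.43859768e+01,  5.60823018e-04,
        8.38566502e+01, -1.23364474e+01]), 'qvel': array([ 0.05085662,  0.01719278,  0.0273329 ,  0.00502678,  0.03578709,
       -0.00291909]), 'joint_efforts': array([ 2.12426812e-04, -4.48466849e+01, -2.31274045e+01, -2.10073672e-04,
        4.85901983e-03, -1.90308629e-05]), 'position': array([0.22498827, 0.50155314, 0.23071139]), 'tool_rot': array([[-9.12360581e-01,  4.09386635e-01, -8.68408073e-04],
       [ 4.09387432e-01,  9.12359902e-01, -1.15710887e-03],
       [ 3.18595799e-04, -1.41121587e-03, -9.99998953e-01]]), 'ft_force': array([ 1.01295224, -0.28437458, -0.57845876]), 'wrist_torque': array([0.0637512 , 0.00802147, 0.08656117]), 'gripper_force': 0.0, 'grip_width': 0.08564698461159094}
top {'fov_y': 49.268936629883136, 'cx': 261.7187117495079, 'cy': 191.61750279192526, 'D': array([-0.08186606,  0.        ,  0.        ,  0.        ,  0.        ]), 'T': array([[ 0.11804933, -0.96728167,  0.22456744,  0.28658914],
       [-0.99298332, -0.116574  ,  0.0198654 , -0.01934148],
       [ 0.00696329, -0.22533682, -0.97425604,  1.28644357],
       [ 0.        ,  0.        ,  0.        ,  1.        ]])}
scene {'fov_y': 44.94304791562909, 'cx': 251.60481869540283, 'cy': 194.0584546084267, 'D': array([0.00283575, 0.        , 0.        , 0.        , 0.        ]), 'T': array([[-1.61464662e-01,  8.13237967e-01, -5.59082437e-01,
         1.37215473e+00],
       [ 9.86878480e-01,  1.33151485e-01, -9.13320710e-02,
         1.28231426e-01],
       [ 1.67949205e-04, -5.66493328e-01, -8.24066309e-01,
         1.31795480e+00],
       [ 0.00000000e+00,  0.00000000e+00,  0.00000000e+00,
         1.00000000e+00]])}
```

View pics/top0.png

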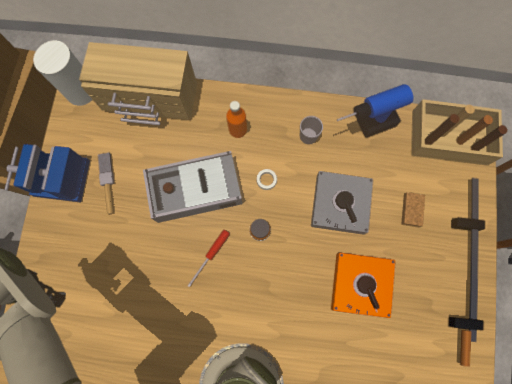

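View pics/scene0.png

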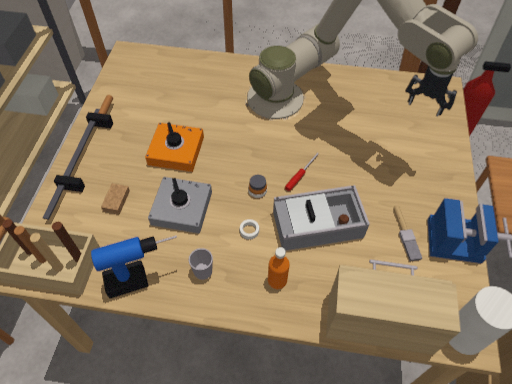

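Top view: the curing box is at (195,187), with the handle at (203,180), the knob at (168,188) and the open side to the left. The grey pod is at (343,202) with its lever pointing down-right to (353,220). The orange decoy is at (364,286), the jar at (260,230) and the tape at (267,179).

```bash
cat > h.py <<'E'
import numpy as np, cv2, json
from rig import env, optics
def ray(name,px,c=None):
    c=c or optics.calibration(name); f=192/np.tan(np.radians(c["fov_y"]/2))
    K=np.array([[f,0,c["cx"]],[0,f,c["cy"]],[0,0,1]])
    p=cv2.undistortPoints(np.array(px,float).reshape(-1,1,2),K,c["D"]).reshape(-1,2)
    d=np.c_[p,np.ones(len(p))]@c["T"][:3,:3].T
    return c["T"][:3,3],d
def plane(name,px,z,c=None):
    o,d=ray(name,px,c); return o+d*((z-o[2])/d[:,2])[:,None]
def blob(m,near):
    n,l,st,ce=cv2.connectedComponentsWithStats(m.astype(np.uint8))
    ok=[i for i in range(1,n) if st[i,4]>15]
    i=min(ok,key=lambda i:np.hypot(*(ce[i]-near)))
    return (l==i).astype(np.uint8),st[i],ce[i]
E
python3 - <<'E'
from h import *
np.set_printoptions(precision=4,suppress=True)
im=cv2.imread("pics/top0.png"); sc=cv2.imread("pics/scene0.png")
def rect(name,img,mask,near,z):
    m,st,ce=blob(mask,near); pts=np.argwhere(m)[:,::-1]
    c=max(cv2.findContours(m,0,1)[0],key=cv2.contourArea).reshape(-1,2)
    w=plane(name,c,z)[:,:2].astype(np.float32)
    r=cv2.minAreaRect(w); print(name,st,ce.round(1),z,r)
for name,img,cn,hn,pn,lp in (("top",im,(215,182),(203,180),(330,190),(345,200)),("scene",sc,(300,225),(310,211),(180,205),(180,197))):
    g=img.max(2).astype(int); sat=g-img.min(2)
    print([img[y,x] for x,y in (cn,hn,pn,lp)])
    rect(name,img,(g>185)&(sat<40),cn,.082)
    rect(name,img,(g<60),hn,.110)
    rect(name,img,(g>90)&(g<180)&(sat<30),pn,.05)
    rect(name,img,(g<60),lp,.08)
a=cv2.resize(im[140:250,130:390],None,fx=3,fy=3,interpolation=2)
b=cv2.resize(sc[160:260,130:390],None,fx=3,fy=2.6,interpolation=2)
cv2.imwrite("pics/z1.png",np.vstack([a,b]))
E
```

```text
[array([198, 207, 207], dtype=uint8), array([56, 63, 70], dtype=uint8), array([129, 130, 135], dtype=uint8), array([50, 58, 68], dtype=uint8)]
top [ 179  157   50   50 1603] [203.  182.1] 0.082 ((0.5738123059272766, 0.18313807249069214), (0.1285838931798935, 0.12866167724132538), 19.5286922454834)
top [ 85 159   4  12  24] [ 86.5 165.2] 0.11 ((0.5775976777076721, 0.5301021337509155), (0.033865787088871, 0.009095118381083012), 12.44412612915039)
top [ 312  172   60   62 2668] [341.8 201.4] 0.05 ((0.569701075553894, -0.2395927906036377), (0.1701357066631317, 0.17294734716415405), 88.76144409179688)
top [355 103  45  34 628] [374.  119.8] 0.08 ((0.850029706954956, -0.3206031322479248), (0.10355184972286224, 0.12276158481836319), 28.20771026611328)
[array([199, 203, 201], dtype=uint8), array([39, 37, 39], dtype=uint8), array([39, 37, 39], dtype=uint8), array([39, 37, 39], dtype=uint8)]
scene [ 286  194   49   40 1215] [309.6 213.9] 0.082 ((0.5754609704017639, 0.18270814418792725), (0.12664173543453217, 0.1288139820098877), 19.460735321044922)
scene [306 200   9  22 112] [310.  210.7] 0.11 ((0.5838465094566345, 0.18127134442329407), (0.07780373096466064, 0.01708017662167549), 19.42418098449707)
scene [ 148  177   63   50 1921] [179.8 202.5] 0.05 ((0.5749185681343079, -0.24067962169647217), (0.1686393916606903, 0.1703561693429947), 88.44406127929688)
scene [172 179  16  27 245] [178.5 195.3] 0.08 ((0.5604081153869629, -0.24195462465286255), (0.10569204390048981, 0.047954361885786057), 14.840521812438965)
```

View pics/z1.png

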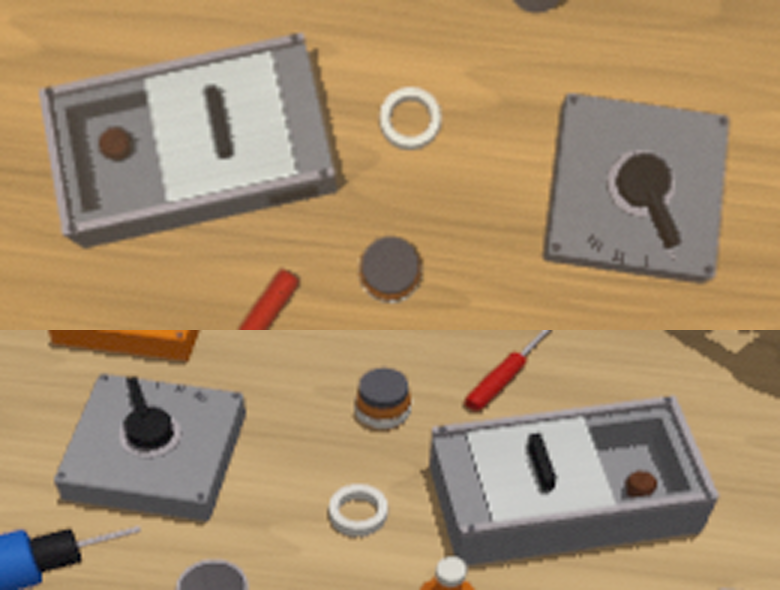

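The enlargement shows the cover's square with its rib centred and the pod marks I, II, III running clockwise from the lever. From both views:
- The handle is at about (0.5745, 0.183), with box yaw 19.5°.
- The pod is at about (0.572, −0.240), with yaw −1.4°, so the lever lies at 208.6°.

I'll move above the handle first.

```bash
python3 -m jog '[{"linear":[-0.5,-0.16,0],"roll":0},{"linear":[-0.94,-0.31,0],"roll":0},{"linear":[-0.94,-0.31,0],"roll":0},{"linear":[-0.94,-0.31,0],"roll":0},{"linear":[-0.94,-0.31,0],"roll":0},{"linear":[-0.94,-0.31,0],"roll":0},{"linear":[-0.94,-0.31,0],"roll":0},{"linear":[-0.94,-0.31,0],"roll":0},{"linear":[-0.94,-0.31,0],"roll":0},{"linear":[-0.94,-0.31,0],"roll":0},{"linear":[-0.94,-0.31,0],"roll":0},{"linear":[-0.94,-0.31,0],"roll":0}]' 1 60
python3 -m jog '[{"linear":[0,0,0.15],"roll":-0.97},{"linear":[0,0,0.15],"roll":-0.97},{"linear":[0,0,0.15],"roll":-0.97},{"linear":[0,0,0.15],"roll":-0.97},{"linear":[0,0,0.15],"roll":-0.97},{"linear":[0,0,0.15],"roll":-0.97},{"linear":[0,0,0.1],"roll":-0.97},{"linear":[0,0,0],"roll":-0.97},{"linear":[0,0,0],"roll":-0.97},{"linear":[0,0,0],"roll":0},{"linear":[0,0,0],"roll":0}]' 0
cat > go.py <<'E'
import sys; from h import *
def go(x,y,z,yaw):
    s=env.observe(); R=s["tool_rot"]; d=np.array([x,y,z])-s["position"]
    cur=np.degrees(np.arctan2(R[1,1],R[0,1])); t=(yaw-cur+90)%180-90
    print("t",s["time_s"],"pos",s["position"].round(4),"yawY",cur.round(2),"units",(R.T@d/.04).round(2),"roll",round(-t/5,2),"F",s["ft_force"].round(1),"w",round(s["grip_width"],4))
if __name__=="__main__": go(*map(float,sys.argv[1:]))
E
python3 go.py .5745 .183 .091 109.5
```

```text
time_s: 1.1
position: [0.5633, 0.1923, 0.231]
tool_rot: [[-0.912, 0.41, -0.001], [0.41, 0.912, -0.0], [0.001, -0.0, -1.0]]
ft_force: [1.5, 0.5, 0.6]
grip_width: 0.0851
gripper_force: 0.0
time_s: 2.02
position: [0.5622, 0.194, 0.191]
tool_rot: [[-0.944, -0.331, -0.001], [-0.331, 0.944, -0.0], [0.001, 0.0, -1.0]]
ft_force: [0.3, 0.1, -0.1]
grip_width: 0.0427
gripper_force: 0.0
t 2.0167 pos [0.5622 0.194  0.191 ] yawY 109.34 units [-0.2  -0.36  2.5 ] roll -0.03 F [ 0.3  0.1 -0.1] w 0.0427
```

```bash
python3 -m jog '[{"linear":[-0.1,-0.18,0.2],"roll":0},{"linear":[-0.1,-0.18,0.4],"roll":0},{"linear":[0,0,0.5],"roll":0},{"linear":[0,0,0.5],"roll":0},{"linear":[0,0,0.4],"roll":0},{"linear":[0,0,0.3],"roll":0},{"linear":[0,0,0.15],"roll":0},{"linear":[0,0,0],"roll":0},{"linear":[0,0,0],"roll":0}]' 0
python3 go.py .5745 .183 .091 109.5
python3 -m jog '[{"linear":[0,0,0],"roll":0},{"linear":[0,0,0],"roll":0},{"linear":[0,0,0],"roll":0},{"linear":[0,0,0],"roll":0},{"linear":[0,0,0],"roll":0},{"linear":[0,0,0],"roll":0},{"linear":[0,0,0],"roll":0},{"linear":[0,0,0],"roll":0}]' -1 40
python3 - <<'E'
from h import *
for n in ("top","scene"): cv2.imwrite(f"pics/{n}1.png",optics.get_image(n)[:,:,::-1])
E
python3 - <<'E'
import cv2,numpy as np
a=cv2.imread("pics/top1.png")[140:250,130:330];b=cv2.imread("pics/scene1.png")[150:260,240:440]
cv2.imwrite("pics/z2.png",np.vstack([cv2.resize(x,None,fx=2.6,fy=2.6,interpolation=2) for x in(a,b)]))
E
```

```text
time_s: 2.77
position: [0.575, 0.1829, 0.0934]
tool_rot: [[-0.943, -0.333, 0.0], [-0.333, 0.943, 0.0], [-0.0, -0.0, -1.0]]
ft_force: [0.6, 0.3, 0.4]
grip_width: 0.0424
gripper_force: 0.0
t 2.7667 pos [0.575  0.1829 0.0934] yawY 109.43 units [0.01 0.01 0.06] roll -0.01 F [0.6 0.3 0.4] w 0.0424
time_s: 3.43
position: [0.5751, 0.1831, 0.0943]
tool_rot: [[-0.943, -0.334, 0.002], [-0.334, 0.943, 0.0], [-0.002, -0.0, -1.0]]
ft_force: [-0.9, -0.2, 6.5]
grip_width: 0.0126
gripper_force: 42.7
```

View pics/z2.png

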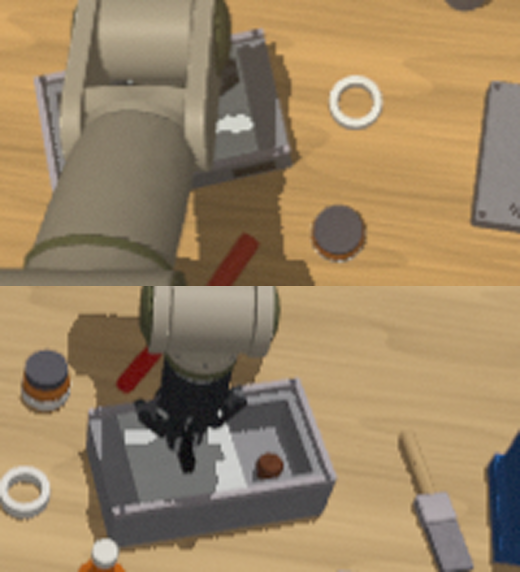

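The pictures show the fingers closed on the rib, with the knob visible in the open half. Now I'll slide along tool +y.

```bash
python3 -m jog '[{"linear":[0,0.1,-0.03],"roll":0},{"linear":[0,0.2,0],"roll":0},{"linear":[0,0.3,0],"roll":0},{"linear":[0,0.3,0],"roll":0},{"linear":[0,0.3,0],"roll":0},{"linear":[0,0.3,0],"roll":0},{"linear":[0,0.3,0],"roll":0},{"linear":[0,0.2,0],"roll":0},{"linear":[0,0.1,0],"roll":0},{"linear":[0,0.05,0],"roll":0},{"linear":[0,0,0],"roll":0}]'
python3 go.py .5745 .183 .093 109.5
python3 -m jog '[{"linear":[0,0.05,0],"roll":0},{"linear":[0,0.05,0],"roll":0},{"linear":[0,0.05,0],"roll":0},{"linear":[0,0.05,0],"roll":0}]'
python3 go.py .5745 .183 .093 109.5
```

```text
time_s: 4.45
position: [0.5455, 0.2661, 0.0943]
tool_rot: [[-0.942, -0.335, 0.001], [-0.335, 0.942, 0.001], [-0.001, 0.001, -1.0]]
ft_force: [5.0, 2.7, -3.5]
grip_width: 0.0131
gripper_force: 41.4
t 4.45 pos [0.5455 0.2661 0.0943] yawY 109.55 units [ 0.01 -2.2   0.03] roll 0.01 F [ 5.   2.7 -3.5] w 0.0131
time_s: 4.78
position: [0.5436, 0.2717, 0.0943]
tool_rot: [[-0.942, -0.334, 0.002], [-0.334, 0.942, -0.003], [-0.001, -0.003, -1.0]]
ft_force: [9.0, -14.2, -3.8]
grip_width: 0.0127
gripper_force: 41.5
t 4.7833 pos [0.5436 0.2717 0.0943] yawY 109.53 units [ 0.01 -2.35  0.04] roll 0.01 F [  9.  -14.2  -3.8] w 0.0127
```

```bash
python3 -m jog '[{"linear":[0,0.05,0],"roll":0},{"linear":[0,0,0],"roll":0},{"linear":[0,0,0],"roll":0}]'
python3 go.py .5745 .183 .093 109.5
python3 -m jog '[{"linear":[0,-0.05,0],"roll":0},{"linear":[0,0,0],"roll":0}]'
python3 -m jog '[{"linear":[0,0,0],"roll":0},{"linear":[0,0,0],"roll":0},{"linear":[0,0,0],"roll":0},{"linear":[0,0,0],"roll":0},{"linear":[0,0,-0.2],"roll":0},{"linear":[0,0,-0.5],"roll":0},{"linear":[0,0,-0.6],"roll":0},{"linear":[0,0,-0.6],"roll":0},{"linear":[0,0,-0.6],"roll":0},{"linear":[0,0,-0.3],"roll":0}]' 0
python3 go.py .5283 -.2640 .16 118.6
```

```text
time_s: 5.03
position: [0.5436, 0.2717, 0.0943]
tool_rot: [[-0.943, -0.333, 0.002], [-0.333, 0.943, -0.005], [-0.0, -0.006, -1.0]]
ft_force: [9.1, -14.2, -4.8]
grip_width: 0.0131
gripper_force: 41.6
t 5.0333 pos [0.5436 0.2717 0.0943] yawY 109.48 units [ 0.01 -2.35  0.05] roll -0.0 F [  9.1 -14.2  -4.8] w 0.0131
time_s: 5.2
position: [0.5436, 0.2716, 0.0944]
tool_rot: [[-0.943, -0.333, 0.001], [-0.334, 0.943, -0.001], [-0.001, -0.002, -1.0]]
ft_force: [6.4, -6.2, -4.5]
grip_width: 0.0129
gripper_force: 41.6
time_s: 6.03
position: [0.5437, 0.2721, 0.2105]
tool_rot: [[-0.943, -0.334, 0.004], [-0.334, 0.943, 0.001], [-0.005, -0.0, -1.0]]
ft_force: [0.9, 0.4, -0.4]
grip_width: 0.0426
gripper_force: 0.0
t 6.0333 pos [0.5437 0.2721 0.2105] yawY 109.5 units [  4.84 -12.51   1.24] roll -1.82 F [ 0.9  0.4 -0.4] w 0.0426
```

The cover moved 94 mm and then hit a hard stop. The next 2 mm of command gave no motion, only 17 N. Now I'll cross to the pod, and check the cover and lever from there.

```bash
python3 -m jog '[{"linear":[0.18,-0.46,0],"roll":0},{"linear":[0.36,-0.93,0],"roll":0},{"linear":[0.36,-0.93,0],"roll":0},{"linear":[0.36,-0.93,0],"roll":0},{"linear":[0.36,-0.93,0],"roll":0},{"linear":[0.36,-0.93,0],"roll":0},{"linear":[0.36,-0.93,0],"roll":0},{"linear":[0.36,-0.93,0],"roll":0},{"linear":[0.36,-0.93,0],"roll":0},{"linear":[0.36,-0.93,0],"roll":0},{"linear":[0.36,-0.93,0],"roll":0},{"linear":[0.36,-0.93,0],"roll":0}]'
python3 -m jog '[{"linear":[0.36,-0.93,0],"roll":0},{"linear":[0.34,-0.89,0],"roll":0},{"linear":[0,0,0],"roll":-0.6},{"linear":[0,0,0],"roll":-0.6},{"linear":[0,0,0],"roll":-0.6},{"linear":[0,0,0],"roll":0}]'
python3 go.py .5283 -.2640 .16 118.6
python3 - <<'E'
from h import *
c=optics.calibration("wrist"); w=optics.get_image("wrist")[:,:,::-1]
np.savez("w.npz",**c)
t=optics.get_image("top")[:,:,::-1]
cv2.imwrite("pics/wr1.png",w)
cv2.imwrite("pics/z3.png",np.vstack([w,cv2.resize(t[140:250,130:330],(380,209),interpolation=2)[:, :]]) if 0 else np.vstack([w,np.pad(cv2.resize(t[140:250,130:330],(380,209),interpolation=2),((0,0),(0,132),(0,0)))]))
print(c["T"])
E
```

```text
time_s: 7.03
position: [0.5293, -0.1884, 0.2074]
tool_rot: [[-0.943, -0.334, 0.001], [-0.334, 0.943, -0.0], [-0.001, -0.0, -1.0]]
ft_force: [1.0, 0.4, 0.0]
grip_width: 0.0431
gripper_force: 0.0
time_s: 7.53
position: [0.5276, -0.2647, 0.2071]
tool_rot: [[-0.878, -0.478, 0.0], [-0.478, 0.878, -0.0], [-0.0, -0.0, -1.0]]
ft_force: [0.1, -0.1, 0.1]
grip_width: 0.0428
gripper_force: 0.0
t 7.5333 pos [ 0.5276 -0.2647  0.2071] yawY 118.56 units [-0.02  0.01  1.18] roll -0.01 F [ 0.1 -0.1  0.1] w 0.0428
[[-0.47748497  0.83300701  0.27947706  0.45613441]
 [ 0.87863904  0.4522361   0.15321863 -0.30244451]
 [ 0.00124258  0.31871905 -0.94784842  0.3495446 ]
 [ 0.          0.          0.          1.        ]]
```

View pics/z3.png

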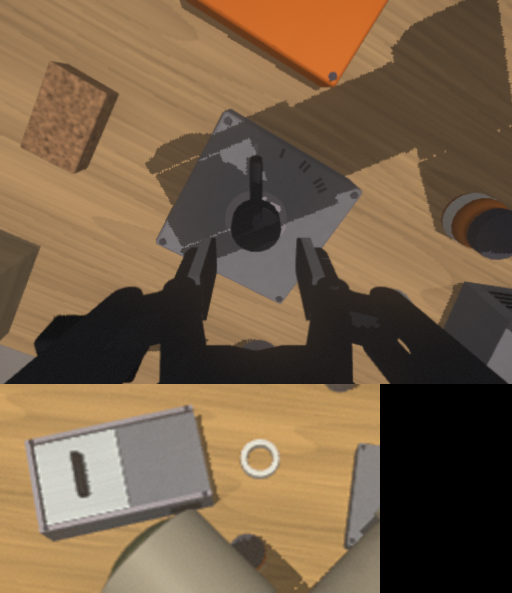

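The bottom crop shows the cover fully against its stop. In the wrist view the lever at (257,180) lies along the fingers' middle line (about 256) and the hub is at (256,225). I'll refine the pod centre from its four screws and check the lever points.

```bash
python3 - <<'E'
from h import *
c=dict(np.load("w.npz"));c={k:(v if v.ndim else float(v)) for k,v in c.items()}
s=plane("wrist",[(228,121),(354,195),(279,299),(163,241)],.05,c); print(s.round(4),s.mean(0).round(4))
print(plane("wrist",[(256,225)],.078,c).round(4),plane("wrist",[(256,157)],.084,c).round(4))
E
```

```text
[[ 0.4931 -0.3131  0.05  ]
 [ 0.4979 -0.1597  0.05  ]
 [ 0.6519 -0.1635  0.05  ]
 [ 0.6462 -0.3177  0.05  ]] [ 0.5722 -0.2385  0.05  ]
[[ 0.5674 -0.2413  0.078 ]] [[ 0.5053 -0.2751  0.084 ]]
```

```bash
python3 -m jog '[{"linear":[0,0.02,0.2],"roll":0},{"linear":[0,0.02,0.5],"roll":0},{"linear":[0,0,0.6],"roll":0},{"linear":[0,0,0.6],"roll":0},{"linear":[0,0,0.6],"roll":0},{"linear":[0,0,0.5],"roll":0},{"linear":[0,0,0.35],"roll":0},{"linear":[0,0,0.2],"roll":0},{"linear":[0,0,0],"roll":0},{"linear":[0,0,0],"roll":0}]'
python3 go.py .528 -.263 .062 118.6
python3 -m jog '[{"linear":[0,0,0],"roll":0},{"linear":[0,0,0],"roll":0},{"linear":[0,0,0],"roll":0},{"linear":[0,0,0],"roll":0},{"linear":[0,0,0],"roll":0},{"linear":[0,0,0],"roll":0},{"linear":[0,0,0],"roll":0},{"linear":[0,0,0],"roll":0}]' -1 40
python3 go.py .528 -.263 .062 118.6
```

```text
time_s: 8.47
position: [0.527, -0.2632, 0.0647]
tool_rot: [[-0.879, -0.477, 0.0], [-0.477, 0.879, -0.0], [-0.0, -0.0, -1.0]]
ft_force: [-0.4, -0.6, 0.3]
grip_width: 0.0428
gripper_force: 0.0
t 8.4667 pos [ 0.527  -0.2632  0.0647] yawY 118.47 units [-0.02 -0.01  0.07] roll -0.03 F [-0.4 -0.6  0.3] w 0.0428
time_s: 9.13
position: [0.5277, -0.2644, 0.0657]
tool_rot: [[-0.879, -0.477, 0.003], [-0.477, 0.879, -0.003], [-0.001, -0.004, -1.0]]
ft_force: [3.0, -4.0, 3.1]
grip_width: 0.011
gripper_force: 41.0
t 9.1333 pos [ 0.5277 -0.2644  0.0657] yawY 118.47 units [-0.02  0.03  0.09] roll -0.03 F [ 3.  -4.   3.1] w 0.011
```

```bash
python3 -m jog '[{"linear":[-0.001,0.055,0],"roll":0.5},{"linear":[-0.001,0.055,0],"roll":0.5},{"linear":[-0.001,0.055,0],"roll":0.5},{"linear":[-0.001,0.055,0],"roll":0.5},{"linear":[-0.001,0.055,0],"roll":0.5},{"linear":[-0.001,0.055,0],"roll":0.5},{"linear":[-0.001,0.055,0],"roll":0.5},{"linear":[-0.001,0.055,0],"roll":0.5},{"linear":[-0.001,0.055,0],"roll":0.5},{"linear":[-0.001,0.055,0],"roll":0.5},{"linear":[-0.001,0.055,0],"roll":0.5},{"linear":[-0.001,0.055,0],"roll":0.5}]'
cat > chk.py <<'E'
from h import *
s=env.observe(); p=s["position"]-[.572,-.239,0]; R=s["tool_rot"]
print("t",s["time_s"],"r",np.hypot(*p[:2]).round(4),"dial by pos",round(np.radians(208.6)-np.arctan2(p[1],p[0])%(2*np.pi),3),"by yaw",np.radians(118.6-np.degrees(np.arctan2(R[1,1],R[0,1]))).round(3),"F tool",(R.T@s["ft_force"]).round(1),"tau",(R.T@s["wrist_torque"]).round(2),"q",s["q"].round(0))
E
python3 chk.py
```

```text
time_s: 10.13
position: [0.5218, -0.2392, 0.0656]
tool_rot: [[-1.0, 0.029, 0.003], [0.029, 1.0, -0.003], [-0.003, -0.003, -1.0]]
ft_force: [3.3, -5.9, 0.7]
grip_width: 0.0106
gripper_force: 40.8
t 10.1333 r 0.0502 dial by pos 0.495 by yaw 0.528 F tool [-3.5 -5.8 -0.7] tau [ 0.85 -0.49 -0.01] q [ -36.   34.   84.   -0.   62. -125.]
```

```bash
python3 -m jog '[{"linear":[-0.001,0.055,0],"roll":0.5},{"linear":[-0.001,0.055,0],"roll":0.5},{"linear":[-0.001,0.055,0],"roll":0.5},{"linear":[-0.001,0.055,0],"roll":0.5},{"linear":[-0.001,0.055,0],"roll":0.5},{"linear":[-0.001,0.055,0],"roll":0.5},{"linear":[-0.001,0.055,0],"roll":0.5},{"linear":[-0.001,0.055,0],"roll":0.5},{"linear":[-0.001,0.055,0],"roll":0.5},{"linear":[-0.001,0.055,0],"roll":0.5},{"linear":[0,0,0],"roll":0},{"linear":[0,0,0],"roll":0}]'
python3 chk.py
python3 -m jog '[{"linear":[-0.001,0.055,0],"roll":0.5},{"linear":[-0.001,0.055,0],"roll":0.5},{"linear":[0,0,0],"roll":0},{"linear":[0,0,0],"roll":0}]'
python3 chk.py
```

```text
time_s: 11.13
position: [0.5272, -0.2182, 0.0656]
tool_rot: [[-0.895, 0.447, 0.004], [0.447, 0.895, -0.004], [-0.005, -0.002, -1.0]]
ft_force: [2.1, -7.0, 1.9]
grip_width: 0.011
gripper_force: 40.8
t 11.1333 r 0.0494 dial by pos 0.934 by yaw 0.962 F tool [-5.1 -5.4 -1.9] tau [ 0.64 -0.82  0.01] q [-34.  33.  85.  -0.  62. -98.]
time_s: 11.47
position: [0.5292, -0.2145, 0.0656]
tool_rot: [[-0.852, 0.523, 0.003], [0.523, 0.852, -0.004], [-0.005, -0.002, -1.0]]
ft_force: [3.2, -8.2, 1.3]
grip_width: 0.0107
gripper_force: 40.8
t 11.4667 r 0.0493 dial by pos 1.019 by yaw 1.049 F tool [-7.  -5.3 -1.2] tau [ 0.82 -0.96 -0.08] q [-34.  33.  84.  -0.  62. -92.]
```

```bash
python3 - <<'E'
from h import *
cw=optics.calibration("wrist"); w=optics.get_image("wrist")[:,:,::-1]; s=optics.get_image("scene")[:,:,::-1]; t=optics.get_image("top")[:,:,::-1]
a=cv2.resize(s[160:260,120:320],(600,300),interpolation=2); b=cv2.resize(w[60:360,130:430],(300,300)); d=cv2.resize(t[140:250,130:330],(300,165))
x=np.zeros((600,600,3),np.uint8); x[:300]=a; x[300:,:300]=b; x[300:465,300:]=d
cv2.imwrite("pics/z4.png",x)
E
```

```text
(no output)
```

View pics/z4.png

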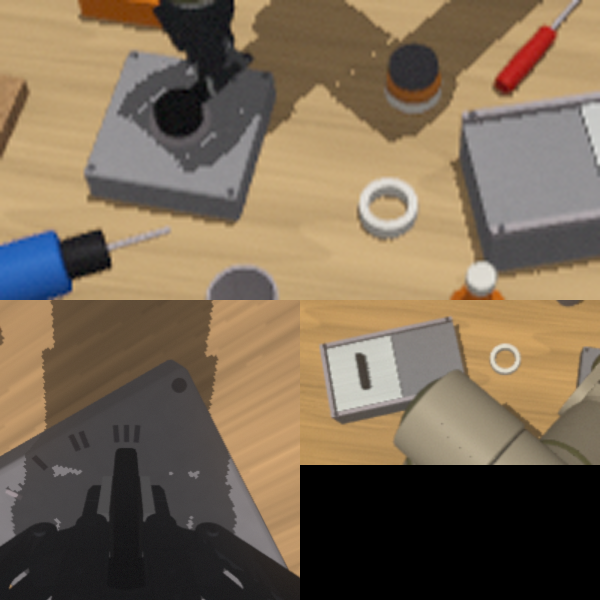

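The lever's tip points exactly at the triple mark (126,435 in the wrist crop), the cover is shut, and the bystanders haven't moved. I'll hold briefly and then hand in.

```bash
python3 -m jog '[{"linear":[0,0.01,0],"roll":0.1},{"linear":[0,0,0],"roll":0},{"linear":[0,0,0],"roll":0},{"linear":[0,0,0],"roll":0},{"linear":[0,0,0],"roll":0},{"linear":[0,0,0],"roll":0},{"linear":[0,0,0],"roll":0},{"linear":[0,0,0],"roll":0},{"linear":[0,0,0],"roll":0},{"linear":[0,0,0],"roll":0}]'
python3 chk.py; python3 -c "
from rig import env
print(env.close_job())"
```

```text
time_s: 12.45
position: [0.5294, -0.2142, 0.0656]
tool_rot: [[-0.848, 0.53, 0.003], [0.53, 0.848, -0.004], [-0.005, -0.001, -1.0]]
ft_force: [2.3, -6.6, 1.2]
grip_width: 0.0109
gripper_force: 40.8
t 12.45 r 0.0493 dial by pos 1.027 by yaw 1.058 F tool [-5.4 -4.4 -1.2] tau [ 0.73 -0.98 -0.1 ] q [-34.  33.  84.  -0.  62. -92.]
the job is handed in; nothing more can be done
None
```

I slid the cover fully shut, turned the dial to its third click (about 1.05 rad), and handed the job in at 12.5 s with the fingers still gripping the lever; no pass/fail verdict was returned.

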